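# Stack two flanged hubs on the carving stand

### The job

Set up the carving stand for the next head: put the wide round-flanged hub over the stand's upright spigot, flange down, fully home on the seat, then the small round-flanged hub over the same spigot, flange down, fully home on top of the wide one. Lower them down gently rather than dropping them, and leave the square-flanged hub where it lies.

Things in the scene. Friction and masses are not known exactly. Their poses are not given: they have to be found in the camera images.
- wide_hub_mid (a point): Wide hub, bare aluminium, lying flange down on the bench: a round flange 104 mm across and 8 mm thick at the bottom, and a round boss 40 mm across rising from its middle; 40 mm high in all, with a 28 mm hole straight through along its axis. About 0.3 kg. The point is on the axis, half-way up (20 mm above the underside, 12 mm above the flange's upper face, 20 mm below the boss's top); z points up along the axis. Grip it by the boss, above the flange.
- small_hub_mid (a point): Small hub, bare aluminium, lying flange down on the bench: the same as the wide hub (boss 40 mm across, flange 8 mm thick, 40 mm high in all, 28 mm through hole), but its round flange is only 68 mm across. About 0.18 kg. The point is on the axis, half-way up (20 mm above the underside); z points up along the axis.
- square_hub_mid (a point): Hub with a square flange, bare aluminium, not wanted: flange 80 mm square and 8 mm thick, boss 40 mm across, 40 mm high in all. Leave it where it lies. The point is on the axis, half-way up (20 mm above the underside); z points up.
- spigot_seat (a point): Carving stand, dark steel, fixed to the bench: a round foot 136 mm across, a waist, and a round flat seat 110 mm across, 60 mm above the bench. A bright steel spigot 20 mm across stands upright in the middle of the seat, 60 mm tall, its top 14 mm tapering to 8 mm across. A hub on the seat reaches 40 mm up the spigot, so 20 mm of it stands out for the second hub. The point is the centre of the seat's upper face, at the spigot's foot; z points up along the spigot.

How it is judged (in metres and radians):
On the way, in this order (a step that is already met when the one before it is completed fails the run):
1. the wide hub is fully home on the stand's seat, flange down, over the spigot (horizontal distance between wide_hub_mid and spigot_seat below 0.01 m and z of wide_hub_mid in the frame of spigot_seat between 0.015 and 0.024 m and angle between wide_hub_mid's own z axis and vertical below 0.12 rad), for 0.2 s.
2. the small hub is fully home on top of the wide hub, flange down, over the spigot (all of step 1 and horizontal distance between small_hub_mid and spigot_seat below 0.012 m and z of small_hub_mid in the frame of spigot_seat between 0.054 and 0.065 m and angle between small_hub_mid's own z axis and vertical below 0.12 rad), for 0.2 s.
At the end, for the whole second after the job is handed in: Wide hub flange down on the seat (axis within 10 mm of the spigot's, middle 15 to 24 mm above the seat; 20 when home), small hub flange down on it (axis within 12 mm, middle 54 to 65 mm above the seat; 60 when home), both within 0.12 rad of upright, released and at rest (all of step 2 and linear speed of each of wide_hub, small_hub below 0.02 m/s); the robot touches nothing.
It fails at once if the square-flanged hub is moved by more than 30 mm (distance of square_hub_mid from where it was at the start of the episode above 0.03 m).
It fails at once if the wide hub is dropped onto the stand (faster than 0.7 m/s there, a fall of about 25 mm) (horizontal distance between wide_hub_mid and spigot_seat below 0.03 m and z of wide_hub_mid in the frame of spigot_seat below 0.12 m and linear speed of wide_hub above 0.7 m/s).
It fails at once if the small hub is dropped onto the stand (faster than 0.7 m/s there, a fall of about 25 mm) (horizontal distance between small_hub_mid and spigot_seat below 0.03 m and z of small_hub_mid in the frame of spigot_seat below 0.12 m and linear speed of small_hub above 0.7 m/s).
It also fails if it takes over 54 s, if anything falls off the work surface, if the arm or the gripper's body presses on something with over 40 N, if the wrist force passes 120 N, or if a joint passes its speed limit or range.

### The arm

A 6-joint arm with a two-finger parallel gripper is mounted at the origin on the work surface. World frame = base frame: x ahead of the robot, y to its left, z up, the work surface at z = 0. Lengths are in mm, angles in rad, forces in N, time in s.
With the tool pointing down it reaches from about 400 to 925 mm from the base axis. Payload 12.5 kg.
Tool frame: the origin (TCP) lies at the very end of the fingers, on their centre line; the grasp point (between the pads) lies env.grip_point_offset behind it (env.grip_point_offset is the distance from the TCP to the grasp point, in mm); y points along the fingers, z is the direction in which the jaws open and shut, and the axes are right-handed (so a half turn about y gives the same grasp; the last joint's range is limited). The gripper opens to 95 mm and grips with 3 to 60 N. Pads are 20 mm wide; open, the fingers measure 119 mm over their backs; the gripper's body (75 mm by 180 mm) begins 59 mm behind the grasp point.
Start: joints at [-1.347, 0.491, 1.559, -0, 1.092, -0.106], TCP at [202.432, -591.327, 214.661] pointing down, gripper open.
Joint ranges: [-3.1, 3.1], [-0.84, 2.19], [0.05, 2.79], [-1.13, 4.28], [0.06, 2.93], [-2.69, 2.69]. Speed limits (rad/s): [2.22, 2.22, 2.79, 3.14, 3.14, 3.14].

### API

Orientations are given as [roll, pitch, yaw] about the fixed x, y, z axes, in that order (R = Rz(yaw) Ry(pitch) Rx(roll)).
In Python, from cell import readout, read_camera, env, nets gives the robot as it stands.
- The arm moves only by the tool apply_moves, never from a script. Its argument "increments" is a list of rows, each a list of 3 entries, a list of its own where there are three numbers: the shift along the tool's x, y, z in cm, then the turn, a rotation vector about the tool's x, y, z in degrees, then the finger opening in cm, from 0 to 9.51. A call has exactly 5 rows; each row shifts and turns the pose as measured when the row begins, along the tool's axes as they then stand; what a row does not reach is not made up. A row lasts 1/8 s, in which the tool goes at most 62.5 mm and 10.7 degrees, less where a joint would pass 70% of its speed; a pose out of reach is approached as far as the arm can. A call with a gripper value outside its range is refused whole. The fingers move at their own pace and stop on an object; the grip force is fixed at half the most. Time passes only in rows, so rows that do not move let the fingers close, or fill a call up. It gives the time, the measured TCP pose, the force and the opening at its end, in the units of the state.
- readout.state(): the state, without advancing time (a new reading comes with each control period).
- read_camera(name): name is "side" or "top"; returns a dict with "img" (400x640x3 uint8, red, green, blue), "vfov" (degrees; the focal length in pixels is half the picture's height over the tangent of half this angle, whatever the lens; pixels are square), "cx", "cy" (the principal point, pixels), "rvec" (rotation vector, rad) and "tvec" (3), from world to camera coordinates, as OpenCV has them. Camera axes: x right, y down, z forward; pixel columns grow to the right and rows downward; lengths in mm; the calibration is good to about 2 mm. A picture is of the moment at which its call begins. There is no depth.
- env.job_done(): hands the job in, once; it reports no verdict.
Trained networks look in a picture, given as the dict that the camera call returned (one of the last four; its "shot" number tells which), for a name from the list of things; names that differ only in an ending like _2 or _b are one class to them, and where a whole thing is asked for, a point or a joint stands for the part that bears it (a point fixed in the world has none). Each returns a list of dicts, best first, with "confidence" (0 to 1); they miss things now and then, are a little off and sometimes report something else, mostly with a low value. They report only what shows in the picture. A call takes as long as a camera call.
- nets.look_for(picture, thing): "point" ([x, y, z] in mm, in the coordinates of the camera as it stood for that picture, good to about 4 mm: the middle of the surface that is visible of it).
- nets.mark_of(picture, thing): "point" ([x, y, z] in mm, in the coordinates of the camera as it stood for that picture, good to about 4 mm: a listed point, or the origin of a listed thing).
The state is a dict: "t": time; "joints": joint angles; "qvel": joint speeds; "tau": joint torques, N m; "eef_pos": TCP position; "tcp_rot": TCP orientation; "ft_force": force on the tool from outside, world axes, zero at the start; "moment": the same for the moment, N m; "opening": opening from 0.0 (shut) to 1.0 (fully open).
Only numpy, scipy, OpenCV 4.12 (cv2) and the standard library are available. Lean on these libraries where they do the work, as an engineer would, in place of code of your own. Each camera call takes 0.05 s, during which the arm holds its last target. There are 200 camera calls.

## Working session

There is one attempt and no reset: what is moved stays moved. The work goes in short steps, Python scripts to look and compute and a tool call to move; the robot and the scene stay as the last step left them, time stands still between calls to the robot, and variables do not carry over. Pictures are saved under pics/ and viewed, about 8 in all and at most 12, crops included, and the job is handed in when it is done.

Besides the shell and the picture viewer there is one more tool, called after "Emit:" in YAML: its name, and indented under it one key for each argument. apply_moves: Moves the arm, as the interface text tells. Its arguments: {"type":"object","properties":{"increments":{"type":"array"}},"required":["increments"]}

```bash
ls; mkdir -p pics
cat > h.py <<'E'
import numpy as np, cv2
from scipy.spatial.transform import Rotation as Ro
from cell import readout, read_camera, env, nets
def cam2w(p,pt):
    R,_=cv2.Rodrigues(np.array(p["rvec"],float)); return R.T@(np.array(pt,float)-np.array(p["tvec"],float).ravel())
def K(p):
    f=p["img"].shape[0]/2/np.tan(np.radians(p["vfov"])/2); return np.array([[f,0,p["cx"]],[0,f,p["cy"]],[0,0,1.]])
def proj(p,w):
    return cv2.projectPoints(np.array(w,float).reshape(-1,3),np.array(p["rvec"],float),np.array(p["tvec"],float),K(p),None)[0].reshape(-1,2)
def pix2w(p,uv,z):
    R,_=cv2.Rodrigues(np.array(p["rvec"],float)); c=-R.T@np.array(p["tvec"],float).ravel()
    d=R.T@np.linalg.inv(K(p))@np.array([*uv,1.]); return c+d*(z-c[2])/d[2]
def save(p,n): cv2.imwrite("pics/"+n,cv2.cvtColor(p["img"],cv2.COLOR_RGB2BGR))
E
python3 - <<'E'
from h import *
np.set_printoptions(precision=1,suppress=True)
s=readout.state(); print(s, env.grip_point_offset)
ps=[]
for c in("top","side"):
    p=read_camera(c); save(p,c+"0.png"); ps.append(p["img"])
    for n in("wide_hub_mid","small_hub_mid","square_hub_mid","spigot_seat"):
        for r in nets.mark_of(p,n)[:2]:
            w=cam2w(p,r["point"]); print(c,n,round(r["confidence"],2),w,proj(p,w))
cv2.imwrite("pics/a.png",cv2.cvtColor(cv2.resize(np.vstack(ps),None,fx=.75,fy=.75,interpolation=cv2.INTER_AREA),cv2.COLOR_RGB2BGR))
E
```

```text
pics
{'t': 0.0, 'joints': array([-1.3,  0.5,  1.6,  0. ,  1.1, -0.1]), 'qvel': array([-0.,  0.,  0., -0.,  0.,  0.]), 'tau': array([ -0. , -61.3, -25.8,   0.1,   0. ,  -0. ]), 'eef_pos': array([ 202.4, -591.1,  214.1]), 'tcp_rot': array([-1.6,  0. , -2.8]), 'ft_force': array([ 0.3, -0.4,  0.2]), 'moment': array([0. , 0. , 0.1]), 'opening': 0.9966556315412037} 18.8
top wide_hub_mid 0.96 [461.4 -11.   21.8] [[342.5 242.3]]
top small_hub_mid 0.61 [ 486.4 -237.4   19.5] [[443.7 233. ]]
top square_hub_mid 0.87 [623.5 -95.1  20.1] [[380.6 171.2]]
top spigot_seat 0.65 [557.8 244.4  57.4] [[226.8 196.2]]
side wide_hub_mid 0.73 [465.2  -9.6  20.9] [[365.5 214.5]]
side small_hub_mid 0.61 [ 486.8 -235.5   19. ] [[361.5 146.8]]
side square_hub_mid 0.71 [619.1 -92.3  23.4] [[296.5 179.7]]
side spigot_seat 0.8 [557.1 240.6  65. ] [[301.3 300.2]]
side spigot_seat 0.41 [617.3 -94.3  20. ] [[297.5 180.4]]
```

View pics/a.png

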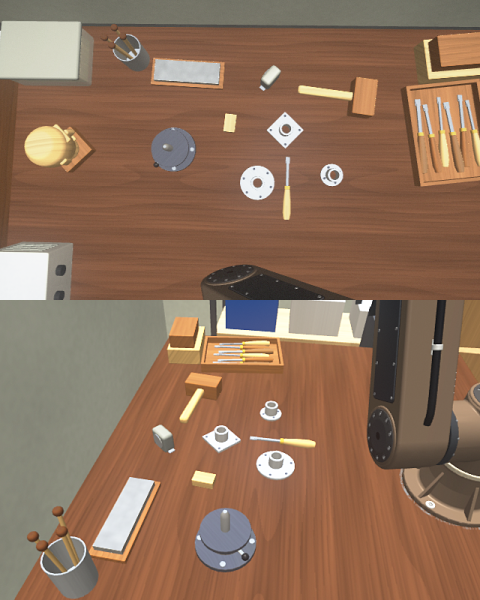

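```bash
cat >> h.py <<'E'
def plan(tgt,yaw=None,step=50,n=None):
    "rows (cm, deg) to reach target TCP pose tool down at yaw"
    s=readout.state(); p=np.array(s["eef_pos"]); R=Ro.from_euler("xyz",s["tcp_rot"]); y0=s["tcp_rot"][2]
    G=Ro.from_euler("xyz",[-np.pi/2,0,y0 if yaw is None else yaw])
    rv=(R.inv()*G).as_rotvec(degrees=True); d=np.array(tgt)-p
    n=n or max(1,int(np.ceil(max(np.linalg.norm(d)/step,np.linalg.norm(rv)/10))))
    print("t",round(s["t"],2),"pos",p.round(1),"rot",np.round(s["tcp_rot"],4),"F",np.round(s["ft_force"],1),"open",round(s["opening"],3),"n",n)
    for i in range(n):
        print(((R.inv().apply(d/n))/10).round(2).tolist(),(rv/n).round(2).tolist()); R=R*Ro.from_rotvec(rv/n,degrees=True)
E
python3 -c "
from h import *
plan([463,-10,190],-1.5708,50)"
```

```text
t 0.5 pos [ 202.4 -591.3  214.6] rot [-1.5707 -0.     -2.8118] F [-0.3  0.3  0.2] open 1.0 n 13
[-3.34, 0.19, -3.58] [-0.0, -5.47, 0.0]
[-3.67, 0.19, -3.25] [-0.0, -5.47, 0.0]
[-3.96, 0.19, -2.88] [-0.0, -5.47, 0.0]
[-4.22, 0.19, -2.49] [-0.0, -5.47, 0.0]
[-4.44, 0.19, -2.08] [-0.0, -5.47, 0.0]
[-4.62, 0.19, -1.64] [-0.0, -5.47, 0.0]
[-4.75, 0.19, -1.2] [-0.0, -5.47, 0.0]
[-4.84, 0.19, -0.74] [-0.0, -5.47, 0.0]
[-4.89, 0.19, -0.27] [-0.0, -5.47, 0.0]
[-4.9, 0.19, 0.19] [-0.0, -5.47, 0.0]
[-4.86, 0.19, 0.66] [-0.0, -5.47, 0.0]
[-4.77, 0.19, 1.12] [-0.0, -5.47, 0.0]
[-4.64, 0.19, 1.57] [-0.0, -5.47, 0.0]
```

Emit:
apply_moves:
  increments:
    - [[-3.3,0.2,-3.6],[0,-5.5,0],9.5]
    - [[-3.7,0.2,-3.2],[0,-5.5,0],9.5]
    - [[-4.0,0.2,-2.9],[0,-5.5,0],9.5]
    - [[-4.2,0.2,-2.5],[0,-5.5,0],9.5]
    - [[-4.4,0.2,-2.1],[0,-5.5,0],9.5]

```text
t: 1.12
eef_pos: [302.1, -363.4, 203.8]
tcp_rot: [-1.569, -0.001, -2.322]
ft_force: [1.1, 0.2, -0.3]
opening: 0.997
```

Emit:
apply_moves:
  increments:
    - [[-4.6,0.2,-1.6],[0,-5.5,0],9.5]
    - [[-4.8,0.2,-1.2],[0,-5.5,0],9.5]
    - [[-4.8,0.2,-0.7],[0,-5.5,0],9.5]
    - [[-4.9,0.2,-0.3],[0,-5.5,0],9.5]
    - [[-4.9,0.2,0.2],[0,-5.5,0],9.5]

```text
t: 1.75
eef_pos: [400.8, -131.2, 194.3]
tcp_rot: [-1.566, -0.003, -1.827]
ft_force: [0.2, -0.4, -0.6]
opening: 0.998
```

```bash
python3 -c "
from h import *
plan([463,-10,150],-1.5708,50)"
```

```text
t 1.75 pos [ 400.8 -131.2  194.3] rot [-1.5663 -0.0026 -1.8268] F [ 0.2 -0.4 -0.6] open 0.998 n 3
[-4.44, 1.47, 0.98] [-0.08, -4.89, 0.06]
[-4.34, 1.47, 1.35] [-0.08, -4.89, 0.06]
[-4.2, 1.47, 1.72] [-0.08, -4.89, 0.06]
```

Emit:
apply_moves:
  increments:
    - [[-4.4,1.4,1.0],[-0.1,-4.9,0.1],9.5]
    - [[-4.3,1.4,1.3],[-0.1,-4.9,0.1],9.5]
    - [[-4.2,1.4,1.7],[-0.1,-4.9,0.1],9.5]
    - [[0,0,0],[0,0,0],9.5]
    - [[0,0,0],[0,0,0],9.5]

```text
t: 2.38
eef_pos: [464.6, -4.0, 152.0]
tcp_rot: [-1.569, 0.001, -1.557]
ft_force: [-0.7, -0.0, -0.5]
opening: 1.0
```

Run:
```python
from h import *
np.set_printoptions(precision=1,suppress=True)
ims=[]
for c in("top","side"):
    p=read_camera(c)
    for n in("wide_hub_mid","small_hub_mid","spigot_seat"):
        for r in nets.mark_of(p,n)[:1]: print(c,n,r["confidence"],cam2w(p,r["point"]))
    u,v=proj(p,[463,-10,60])[0].astype(int); ims.append(cv2.resize(p["img"][max(v-75,0):max(v-75,0)+150,u-100:u+100],(800,600))[::1])
cv2.imwrite("pics/b.png",cv2.cvtColor(cv2.resize(np.hstack(ims),(800,300)),cv2.COLOR_RGB2BGR))
plan([463,-10,100],-1.5708,30)
```

```text
top small_hub_mid 0.75 [ 483.2 -235.5   17. ]
top spigot_seat 0.67 [558.4 243.9  60.2]
side wide_hub_mid 0.75 [464.   -9.1  20. ]
side small_hub_mid 0.94 [ 486.3 -236.6   19.7]
side spigot_seat 0.82 [555.7 240.7  64.7]
t 2.77 pos [464.7  -4.4 152.1] rot [-1.6  0.  -1.6] F [-0.3 -0.2 -0.4] open 0.999 n 2
[0.28, 2.61, -0.09] [-0.07, 0.38, -0.04]
[0.28, 2.61, -0.09] [-0.07, 0.38, -0.04]
```

View pics/b.png

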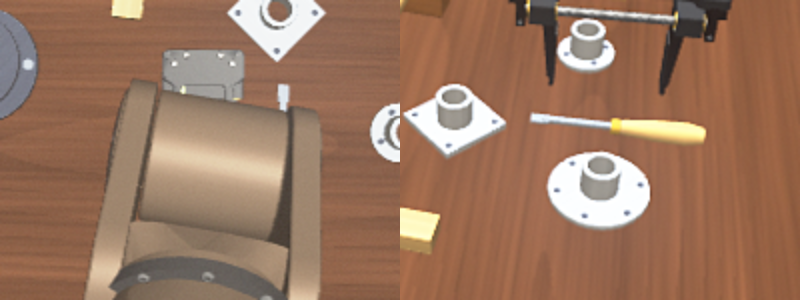

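Emit:
apply_moves:
  increments:
    - [[0.3,3.0,-0.1],[0,0.4,0],9.5]
    - [[0.3,3.0,-0.1],[0,0.4,0],9.5]
    - [[0,3.0,0],[0,0,0],9.5]
    - [[0,2.0,0],[0,0,0],9.5]
    - [[0,0.5,0],[0,0,0],9.5]

```text
t: 3.4
eef_pos: [464.2, -11.9, 35.3]
tcp_rot: [-1.564, 0.001, -1.575]
ft_force: [-0.8, 0.6, -0.5]
opening: 0.999
```

```bash
python3 -c "
from h import *
plan([463.5,-10,13],-1.5708,15)"
```

```text
t 3.4 pos [464.2 -11.9  35.3] rot [-1.5640e+00  5.0000e-04 -1.5745e+00] F [-0.8  0.6 -0.5] open 0.999 n 2
[-0.09, 1.11, -0.04] [-0.19, -0.11, -0.02]
[-0.09, 1.11, -0.04] [-0.19, -0.11, -0.02]
```

Emit:
apply_moves:
  increments:
    - [[-0.1,1.1,0],[-0.2,-0.1,0],9.5]
    - [[-0.1,1.0,0],[-0.2,-0.1,0],9.5]
    - [[0,0,0],[0,0,0],4.5]
    - [[0,0,0],[0,0,0],3.0]
    - [[0,0,0],[0,0,0],3.0]

```text
t: 4.03
eef_pos: [465.3, -9.9, 14.4]
tcp_rot: [-1.569, 0.0, -1.571]
ft_force: [0.8, 0.6, -0.7]
opening: 0.738
```

Emit:
apply_moves:
  increments:
    - [[0,0,0],[0,0,0],3.0]
    - [[0,0,0],[0,0,0],3.0]
    - [[0,0,0],[0,0,0],3.0]
    - [[0,0,0],[0,0,0],3.0]
    - [[0,0,0],[0,0,0],3.0]

```text
t: 4.65
eef_pos: [464.8, -9.9, 14.8]
tcp_rot: [-1.57, 0.0, -1.571]
ft_force: [-1.3, -0.3, 1.4]
opening: 0.418
```

Emit:
apply_moves:
  increments:
    - [[0,-1.5,0],[0,0,0],3.0]
    - [[0,-3.5,0],[0,0,0],3.0]
    - [[0,-4.0,0],[0,0,0],3.0]
    - [[0,-4.0,0],[0,0,0],3.0]
    - [[0,-4.0,0],[0,0,0],3.0]

```text
t: 5.28
eef_pos: [463.4, -9.8, 186.3]
tcp_rot: [-1.577, 0.001, -1.571]
ft_force: [0.2, 0.0, -4.4]
opening: 0.415
```

```bash
python3 -c "
from h import *
plan([557,242.5,185],-1.5708,40)"
```

```text
t 5.28 pos [463.4  -9.8 186.3] rot [-1.5770e+00  1.5000e-03 -1.5711e+00] F [ 0.2  0.  -4.4] open 0.415 n 7
[-3.6, 0.02, 1.34] [0.05, -0.0, -0.01]
[-3.6, 0.02, 1.34] [0.05, -0.0, -0.01]
[-3.6, 0.02, 1.34] [0.05, -0.0, -0.01]
[-3.6, 0.02, 1.34] [0.05, -0.0, -0.01]
[-3.6, 0.02, 1.34] [0.05, -0.0, -0.01]
[-3.6, 0.02, 1.34] [0.05, -0.0, -0.01]
[-3.6, 0.02, 1.34] [0.05, -0.0, -0.01]
```

Emit:
apply_moves:
  increments:
    - [[-3.6,0,1.3],[0.1,0,0],3.0]
    - [[-3.6,0,1.3],[0,0,0],3.0]
    - [[-3.6,0,1.3],[0,0,0],3.0]
    - [[-3.6,0,1.3],[0,0,0],3.0]
    - [[-3.6,0,1.3],[0,0,0],3.0]

```text
t: 5.9
eef_pos: [530.7, 173.3, 188.8]
tcp_rot: [-1.57, 0.001, -1.575]
ft_force: [1.6, -0.6, -4.2]
opening: 0.42
```

Emit:
apply_moves:
  increments:
    - [[-3.6,0,1.3],[0,0,0],3.0]
    - [[-3.0,0,1.3],[0,0,0],3.0]
    - [[0,0,0],[0,0,0],3.0]
    - [[0,0,0],[0,0,0],3.0]
    - [[0,0,0],[0,0,0],3.0]

```text
t: 6.52
eef_pos: [556.4, 242.4, 186.1]
tcp_rot: [-1.574, -0.001, -1.573]
ft_force: [-0.4, 0.3, -3.4]
opening: 0.417
```

Run:
```python
from h import *
np.set_printoptions(precision=1,suppress=True)
for c in("top","side"):
    p=read_camera(c)
    for n in("wide_hub_mid","spigot_seat"):
        for r in nets.mark_of(p,n)[:1]: print(c,n,r["confidence"],cam2w(p,r["point"]))
    R,_=cv2.Rodrigues(np.array(p["rvec"],float)); print("campos",-R.T@np.array(p["tvec"]).ravel())
    print(proj(p,[[557,242.5,120],[557,242.5,60],[557,242.5,190]]))
    u,v=proj(p,[557,242.5,120])[0].astype(int)
    if c=="side":
        o=(u-90,v-90); print("origin",o,"scale 4"); cv2.imwrite("pics/c.png",cv2.cvtColor(cv2.resize(p["img"][o[1]:o[1]+150,o[0]:o[0]+200],(800,600),interpolation=cv2.INTER_CUBIC),cv2.COLOR_RGB2BGR))
plan([557,242.5,160],-1.5708,30)
```

```text
top wide_hub_mid 0.76 [557.8 240.5 191.7]
top spigot_seat 0.59 [559.2 248.   58.9]
campos [488.7  22.4 996.3]
[[220.5 194.3]
 [227.3 196.5]
 [211.3 191.2]]
side wide_hub_mid 0.82 [558.5 243.3 191.3]
campos [483.4 677.8 705.9]
[[300.8 280. ]
 [301.2 303. ]
 [300.2 249.6]]
origin (np.int64(210), np.int64(189)) scale 4
t 6.83 pos [556.8 242.8 186.4] rot [-1.6 -0.  -1.6] F [ 0.1  0.2 -3.7] open 0.415 n 1
[0.03, 2.64, 0.03] [0.15, -0.12, 0.02]
```

View pics/c.png

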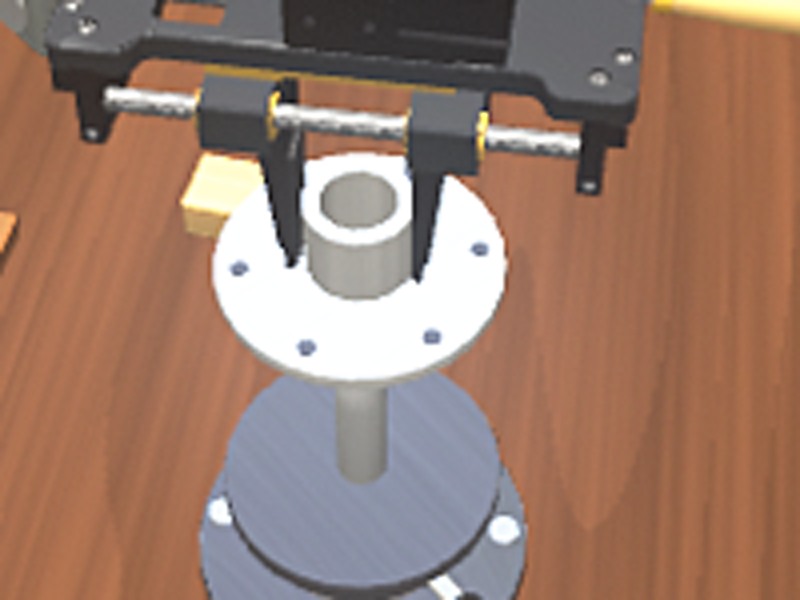

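Run:
```python
from h import *
np.set_printoptions(precision=1,suppress=True)
p=read_camera("side"); q=lambda x,y,z:pix2w(p,(210+x/4-.4,189+y/4-.4),z)
print("hole top",q(360,200,212),"front rim",q(360,244,212),"flange front",q(360,378,180),"L/R",q(213,262,180),q(506,262,180))
print("foot front",q(362,483,60),"seat front",q(362,586,60),"LR",q(226,470,60),q(500,470,60))
```

```text
hole top [557.7 241.5 212. ] front rim [554.7 261.1 212. ] flange front [550.2 292.4 180. ] L/R [609.7 249.6 180. ] [506.6 235.3 180. ]
foot front [556.9 254.4  60. ] seat front [549.9 299.3  60. ] LR [611.1 255.7  60. ] [503.6 241.1  60. ]
```

Emit:
apply_moves:
  increments:
    - [[-0.25,2.5,0],[0.1,-0.1,0],3.0]
    - [[0,2.0,0],[0,0,0],3.0]
    - [[0,1.0,0],[0,0,0],3.0]
    - [[0,0.5,0],[0,0,0],3.0]
    - [[0,0,0],[0,0,0],3.0]

```text
t: 7.5
eef_pos: [557.6, 245.4, 126.1]
tcp_rot: [-1.569, 0.0, -1.572]
ft_force: [-0.6, 0.4, -4.6]
opening: 0.413
```

Run:
```python
from h import *
p=read_camera("side"); o=(210,189)
cv2.imwrite("pics/d.png",cv2.cvtColor(cv2.resize(p["img"][o[1]:o[1]+150,o[0]:o[0]+200],(800,600),interpolation=cv2.INTER_CUBIC),cv2.COLOR_RGB2BGR))
plan([557,245,100],-1.5708,30)
```

```text
t 7.55 pos [557.7 245.4 126.4] rot [-1.5686e+00  6.0000e-04 -1.5715e+00] F [ 0.5  0.1 -4.5] open 0.416 n 1
[0.05, 2.64, -0.08] [-0.13, -0.04, -0.03]
```

View pics/d.png

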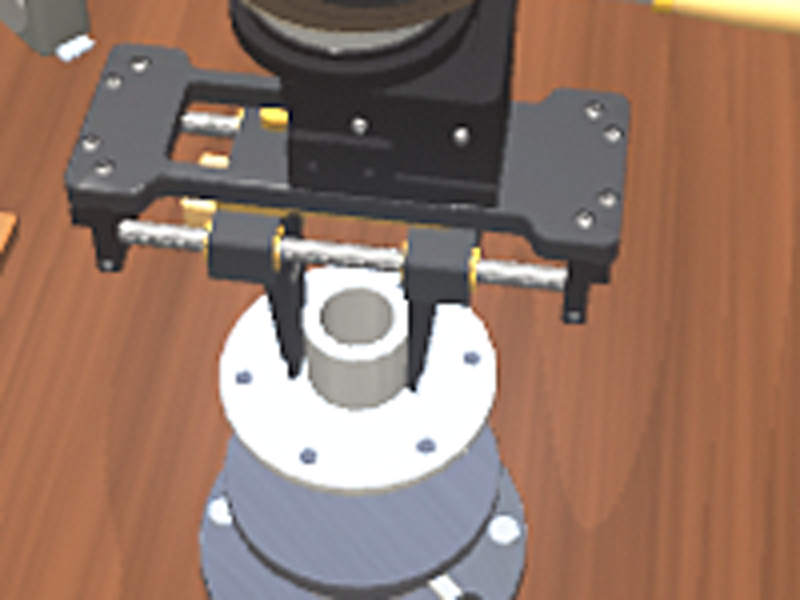

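Emit:
apply_moves:
  increments:
    - [[0.05,0.8,-0.1],[-0.1,0,0],3.0]
    - [[0,0.8,0],[0,0,0],3.0]
    - [[0,0.5,0],[0,0,0],3.0]
    - [[0,0.3,0],[0,0,0],3.0]
    - [[0,0,0],[0,0,0],3.0]

```text
t: 8.18
eef_pos: [557.0, 245.0, 101.5]
tcp_rot: [-1.569, 0.001, -1.572]
ft_force: [-0.9, -0.4, -4.0]
opening: 0.413
```

Emit:
apply_moves:
  increments:
    - [[0,0.8,0],[-0.1,0,0],3.0]
    - [[0,0.8,0],[0,0,0],3.0]
    - [[0,0.5,0],[0,0,0],3.0]
    - [[0,0.3,0],[0,0,0],3.0]
    - [[0,0,0],[0,0,0],3.0]

```text
t: 8.8
eef_pos: [557.1, 245.1, 75.7]
tcp_rot: [-1.571, 0.001, -1.572]
ft_force: [-0.3, 0.5, -4.0]
opening: 0.415
```

Emit:
apply_moves:
  increments:
    - [[0,0.1,0],[0,0,0],3.0]
    - [[0,0.1,0],[0,0,0],3.0]
    - [[0,0,0],[0,0,0],3.0]
    - [[0,0,0],[0,0,0],3.0]
    - [[0,0,0],[0,0,0],3.0]

```text
t: 9.43
eef_pos: [557.4, 245.2, 75.1]
tcp_rot: [-1.57, 0.001, -1.571]
ft_force: [0.2, -0.1, -4.0]
opening: 0.415
```

Emit:
apply_moves:
  increments:
    - [[0,0.2,0],[0,0,0],3.0]
    - [[0,0,0],[0,0,0],3.0]
    - [[0,0.2,0],[0,0,0],3.0]
    - [[0,0,0],[0,0,0],3.0]
    - [[0,0,0],[0,0,0],3.0]

```text
t: 10.05
eef_pos: [557.9, 245.5, 74.9]
tcp_rot: [-1.567, 0.002, -1.571]
ft_force: [-0.8, -0.0, -1.5]
opening: 0.419
```

Emit:
apply_moves:
  increments:
    - [[0,0,0],[0,0,0],6.0]
    - [[0,0,0],[0,0,0],8.0]
    - [[0,0,0],[0,0,0],8.0]
    - [[0,0,0],[0,0,0],8.0]
    - [[0,0,0],[0,0,0],8.0]

```text
t: 10.68
eef_pos: [558.4, 245.6, 74.7]
tcp_rot: [-1.566, 0.003, -1.571]
ft_force: [-0.3, -0.4, 0.5]
opening: 0.831
```

Emit:
apply_moves:
  increments:
    - [[0,-1.5,0],[0,0,0],8.0]
    - [[0,-3,0],[0,0,0],8.0]
    - [[0,-4,0],[0,0,0],9.0]
    - [[0,-4,0],[0,0,0],9.5]
    - [[0,-2,0],[0,0,0],9.5]

```text
t: 11.3
eef_pos: [557.3, 245.0, 227.1]
tcp_rot: [-1.567, 0.002, -1.571]
ft_force: [-0.8, -0.6, -0.1]
opening: 0.995
```

Run:
```python
from h import *
np.set_printoptions(precision=1,suppress=True)
p=read_camera("side"); o=(210,189)
for r in nets.mark_of(p,"wide_hub_mid")[:1]: print(r["confidence"],cam2w(p,r["point"]))
cv2.imwrite("pics/e.png",cv2.cvtColor(cv2.resize(p["img"][o[1]:o[1]+150,o[0]:o[0]+200],(800,600),interpolation=cv2.INTER_CUBIC),cv2.COLOR_RGB2BGR))
plan([486,-236.5,150],-1.5708,50)
```

```text
0.81 [563.2 242.9  82. ]
t 11.4 pos [557.7 245.2 227.1] rot [-1.6  0.  -1.6] F [0.1 0.3 0.1] open 0.999 n 10
[4.82, 0.75, -0.72] [-0.03, -0.0, -0.02]
[4.82, 0.75, -0.72] [-0.03, -0.0, -0.02]
[4.82, 0.76, -0.72] [-0.03, -0.0, -0.02]
[4.82, 0.76, -0.72] [-0.03, -0.0, -0.02]
[4.82, 0.76, -0.72] [-0.03, -0.0, -0.02]
[4.82, 0.76, -0.72] [-0.03, -0.0, -0.02]
[4.82, 0.76, -0.72] [-0.03, -0.0, -0.02]
[4.82, 0.77, -0.72] [-0.03, -0.0, -0.02]
[4.82, 0.77, -0.72] [-0.03, -0.0, -0.02]
[4.82, 0.77, -0.72] [-0.03, -0.0, -0.02]
```

View pics/e.png

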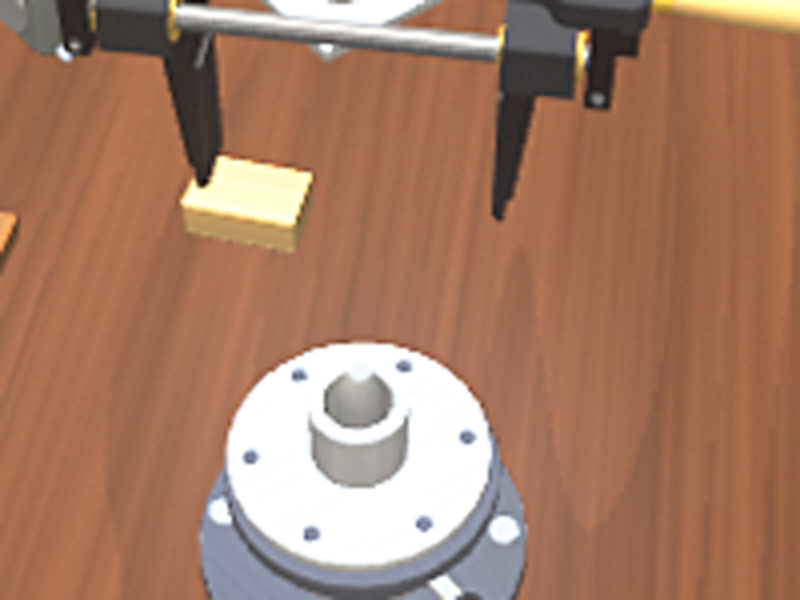

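Emit:
apply_moves:
  increments:
    - [[4.8,0.4,-0.7],[0,0,0],9.5]
    - [[4.8,0.4,-0.7],[0,0,0],9.5]
    - [[4.8,0.8,-0.7],[0,0,0],9.5]
    - [[4.8,0.8,-0.7],[0,0,0],9.5]
    - [[4.8,0.8,-0.7],[0,0,0],9.5]

```text
t: 12.02
eef_pos: [520.5, 1.4, 191.1]
tcp_rot: [-1.566, 0.003, -1.566]
ft_force: [0.7, -0.0, 0.0]
opening: 0.998
```

Emit:
apply_moves:
  increments:
    - [[4.8,0.8,-0.7],[0,0,0],9.5]
    - [[4.8,0.8,-0.7],[0,0,0],9.5]
    - [[4.8,0.8,-0.7],[0,0,0],9.5]
    - [[4.8,0.8,-0.7],[0,0,0],9.5]
    - [[4.6,0.8,-0.7],[0,0,0],9.5]

```text
t: 12.65
eef_pos: [482.9, -243.8, 146.1]
tcp_rot: [-1.57, 0.005, -1.566]
ft_force: [0.2, 0.2, 0.1]
opening: 1.0
```

Run:
```python
from h import *
np.set_printoptions(precision=1,suppress=True)
for c in("side","top"):
    p=read_camera(c)
    for n in("small_hub_mid","wide_hub_mid"):
      for r in nets.mark_of(p,n)[:1]: print(c,n,r["confidence"],cam2w(p,r["point"]))
    if c=="side": print(pix2w(p,(210+360/4-.4,189+372/4-.4),119))
plan([486,-236.5,60],-1.5708,30)
```

```text
side small_hub_mid 0.72 [557.6 239.3  61.6]
side wide_hub_mid 0.56 [563.1 246.7  81.3]
[558.4 244.9 119. ]
top small_hub_mid 0.84 [ 485.2 -237.    17.6]
top wide_hub_mid 0.67 [558.2 242.4  79.7]
t 12.95 pos [ 483.6 -241.5  146.8] rot [-1.6  0.  -1.6] F [ 0.6  0.1 -0.4] open 1.0 n 3
[-0.15, 2.89, 0.08] [-0.02, 0.11, -0.09]
[-0.16, 2.89, 0.08] [-0.02, 0.11, -0.09]
[-0.16, 2.89, 0.08] [-0.02, 0.11, -0.09]
```

Emit:
apply_moves:
  increments:
    - [[-0.2,2.8,0.1],[0,0.1,-0.1],9.5]
    - [[-0.1,2.8,0.1],[0,0.1,-0.1],9.5]
    - [[-0.1,2.8,0.1],[0,0.1,-0.1],9.5]
    - [[0,2.0,0],[0,0,0],9.5]
    - [[0,0.5,0],[0,0,0],9.5]

```text
t: 13.58
eef_pos: [489.2, -231.1, 37.0]
tcp_rot: [-1.566, -0.002, -1.562]
ft_force: [-0.7, -0.6, 0.7]
opening: 0.999
```

```bash
python3 -c "
from h import *
plan([486,-236.5,13],-1.5708,15)"
```

```text
t 13.57 pos [ 489.2 -231.1   37. ] rot [-1.5662 -0.0023 -1.5618] F [-0.7 -0.6  0.7] open 0.999 n 2
[0.27, 1.2, -0.17] [-0.13, 0.26, 0.07]
[0.27, 1.2, -0.17] [-0.13, 0.26, 0.07]
```

Emit:
apply_moves:
  increments:
    - [[0.5,0.3,-0.3],[-0.1,0.4,0.1],9.5]
    - [[0,0.8,0],[0,0,0],9.5]
    - [[0,0.8,0],[0,0,0],9.5]
    - [[0,0.3,0],[0,0,0],9.5]
    - [[0,0,0],[0,0,0],9.5]

```text
t: 14.2
eef_pos: [487.1, -236.0, 15.5]
tcp_rot: [-1.566, -0.002, -1.568]
ft_force: [-0.0, 0.2, -0.2]
opening: 1.0
```

```bash
python3 -c "
from h import *
plan([486,-236.5,13],-1.5708,15)"
```

```text
t 14.2 pos [ 487.1 -236.    15.5] rot [-1.5659 -0.0018 -1.5679] F [-0.   0.2 -0.2] open 1.0 n 1
[0.05, 0.25, -0.11] [-0.28, 0.16, 0.1]
```

Emit:
apply_moves:
  increments:
    - [[0,0.2,0],[-0.2,0.1,0.1],9.5]
    - [[0,0,0],[0,0,0],4.5]
    - [[0,0,0],[0,0,0],3.0]
    - [[0,0,0],[0,0,0],3.0]
    - [[0,0,0],[0,0,0],3.0]

```text
t: 14.82
eef_pos: [487.3, -236.1, 13.8]
tcp_rot: [-1.569, -0.0, -1.57]
ft_force: [-0.3, 0.1, -0.7]
opening: 0.635
```

Emit:
apply_moves:
  increments:
    - [[0,0,0],[0,0,0],3.0]
    - [[0,0,0],[0,0,0],3.0]
    - [[0,0,0],[0,0,0],3.0]
    - [[0,0,0],[0,0,0],3.0]
    - [[0,0,0],[0,0,0],3.0]

```text
t: 15.45
eef_pos: [487.4, -236.1, 13.9]
tcp_rot: [-1.569, -0.0, -1.57]
ft_force: [0.0, -0.1, 0.3]
opening: 0.421
```

Emit:
apply_moves:
  increments:
    - [[0,-1.5,0],[0,0,0],3.0]
    - [[0,-4.5,0],[0,0,0],3.0]
    - [[0,-5.0,0],[0,0,0],3.0]
    - [[0,-5.0,0],[0,0,0],3.0]
    - [[0,-5.0,0],[0,0,0],3.0]

```text
t: 16.08
eef_pos: [485.2, -235.0, 230.1]
tcp_rot: [-1.575, 0.003, -1.57]
ft_force: [0.7, -1.1, -2.7]
opening: 0.416
```

```bash
python3 -c "
from h import *
plan([557.5,244,215],-1.5708,45)"
```

```text
t 16.07 pos [ 485.2 -235.   230.1] rot [-1.5748  0.0034 -1.57  ] F [ 0.7 -1.1 -2.7] open 0.416 n 11
[-4.35, 0.15, 0.66] [0.02, 0.0, -0.02]
[-4.35, 0.15, 0.66] [0.02, 0.0, -0.02]
[-4.35, 0.15, 0.66] [0.02, 0.0, -0.02]
[-4.35, 0.15, 0.66] [0.02, 0.0, -0.02]
[-4.35, 0.15, 0.66] [0.02, 0.0, -0.02]
[-4.35, 0.14, 0.66] [0.02, 0.0, -0.02]
[-4.35, 0.14, 0.66] [0.02, 0.0, -0.02]
[-4.35, 0.14, 0.66] [0.02, 0.0, -0.02]
[-4.35, 0.14, 0.66] [0.02, 0.0, -0.02]
[-4.35, 0.14, 0.66] [0.02, 0.0, -0.02]
[-4.35, 0.14, 0.66] [0.02, 0.0, -0.02]
```

Emit:
apply_moves:
  increments:
    - [[-4.3,0.1,0.7],[0,0,0],3.0]
    - [[-4.3,0.1,0.7],[0,0,0],3.0]
    - [[-4.3,0.1,0.7],[0,0,0],3.0]
    - [[-4.3,0.1,0.7],[0,0,0],3.0]
    - [[-4.3,0.1,0.7],[0,0,0],3.0]

```text
t: 16.7
eef_pos: [520.6, -16.5, 234.5]
tcp_rot: [-1.564, -0.002, -1.575]
ft_force: [-0.1, -1.2, -1.5]
opening: 0.418
```

Emit:
apply_moves:
  increments:
    - [[-4.3,0.1,0.7],[0,0,0],3.0]
    - [[-4.3,0.1,0.7],[0,0,0],3.0]
    - [[-4.3,0.1,0.7],[0,0,0],3.0]
    - [[-4.3,0.1,0.7],[0,0,0],3.0]
    - [[-3.0,0.1,0.7],[0,0,0],3.0]

```text
t: 17.32
eef_pos: [554.8, 193.1, 234.1]
tcp_rot: [-1.562, -0.002, -1.574]
ft_force: [0.1, -0.3, -2.2]
opening: 0.42
```

```bash
python3 -c "
from h import *
plan([557.5,244,200],-1.5708,20)"
```

```text
t 17.32 pos [554.8 193.1 234.1] rot [-1.5618 -0.0017 -1.5739] F [ 0.1 -0.3 -2.2] open 0.42 n 4
[-1.28, 0.85, 0.06] [-0.13, -0.04, 0.02]
[-1.27, 0.85, 0.06] [-0.13, -0.04, 0.02]
[-1.27, 0.85, 0.06] [-0.13, -0.04, 0.02]
[-1.27, 0.85, 0.06] [-0.13, -0.04, 0.02]
```

Emit:
apply_moves:
  increments:
    - [[-2.5,0.9,0.1],[-0.1,0,0],3.0]
    - [[-1.7,0.9,0.1],[-0.1,0,0],3.0]
    - [[-0.4,0.9,0],[-0.1,0,0],3.0]
    - [[0,0.6,0],[-0.1,0,0],3.0]
    - [[0,0,0],[0,0,0],3.0]

```text
t: 17.95
eef_pos: [556.2, 240.9, 201.5]
tcp_rot: [-1.569, -0.002, -1.572]
ft_force: [-0.1, -0.2, -1.6]
opening: 0.42
```

Run:
```python
from h import *
np.set_printoptions(precision=1,suppress=True)
plan([557.5,244,160],-1.5708,20)
p=read_camera("side"); o=(210,179)
for r in nets.mark_of(p,"small_hub_mid")[:2]: print(r["confidence"],cam2w(p,r["point"]))
z=readout.state()["eef_pos"][2]; print("expected hub top proj if axis on spigot",(proj(p,[[558,244.7,z+26.1],[558,244.7,120]])-o)*4)
cv2.imwrite("pics/f.png",cv2.cvtColor(cv2.resize(p["img"][o[1]:o[1]+150,o[0]:o[0]+200],(800,600),interpolation=cv2.INTER_CUBIC),cv2.COLOR_RGB2BGR))
```

```text
t 17.95 pos [556.2 240.9 201.5] rot [-1.6 -0.  -1.6] F [-0.1 -0.2 -1.6] open 0.42 n 3
[-0.11, 1.38, 0.04] [-0.04, -0.03, 0.04]
[-0.11, 1.38, 0.04] [-0.04, -0.03, 0.04]
[-0.11, 1.38, 0.04] [-0.04, -0.03, 0.04]
0.79 [558.8 242.8 206.2]
expected hub top proj if axis on spigot [[355.6 213.2]
 [359.5 408.4]]
```

View pics/f.png

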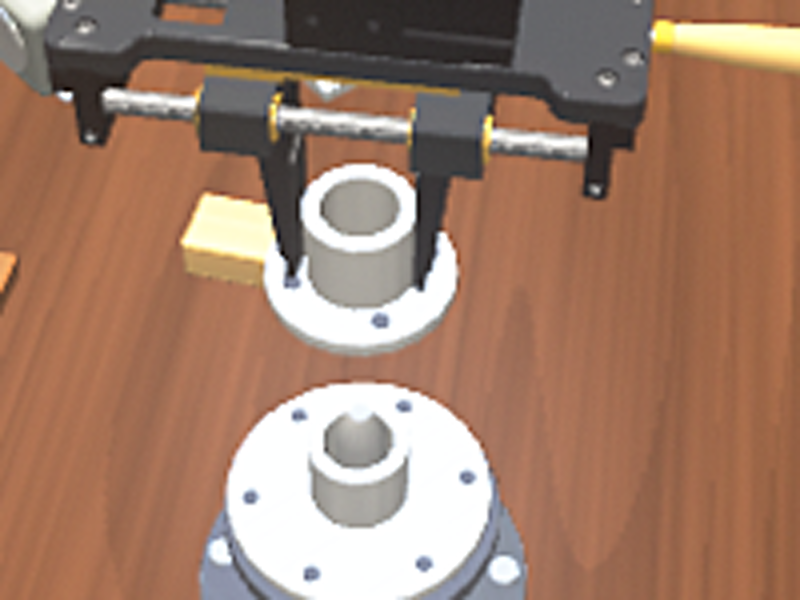

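Emit:
apply_moves:
  increments:
    - [[-0.35,1.5,0.15],[0,0,0],3.0]
    - [[0,1.5,0],[0,0,0],3.0]
    - [[0,1.3,0],[0,0,0],3.0]
    - [[0,0.5,0],[0,0,0],3.0]
    - [[0,0,0],[0,0,0],3.0]

```text
t: 18.68
eef_pos: [558.2, 243.8, 150.2]
tcp_rot: [-1.569, -0.002, -1.573]
ft_force: [0.1, -0.5, -1.9]
opening: 0.413
```

Run:
```python
from h import *
plan([557.7,244.6,130],-1.5708,20)
p=read_camera("side"); o=(210,179)
z=readout.state()["eef_pos"][2]; print((proj(p,[[558,244.7,z+26.1],[558,244.7,120]])-o)*4)
cv2.imwrite("pics/g.png",cv2.cvtColor(cv2.resize(p["img"][o[1]:o[1]+150,o[0]:o[0]+200],(800,600),interpolation=cv2.INTER_CUBIC),cv2.COLOR_RGB2BGR))
```

```text
t 18.68 pos [558.2 243.8 150.2] rot [-1.5688 -0.002  -1.5733] F [ 0.1 -0.5 -1.9] open 0.413 n 2
[-0.04, 1.01, -0.03] [-0.06, -0.07, 0.06]
[-0.04, 1.01, -0.03] [-0.06, -0.07, 0.06]
[[357.57917565 311.54460698]
 [359.52532764 408.39951436]]
```

View pics/g.png

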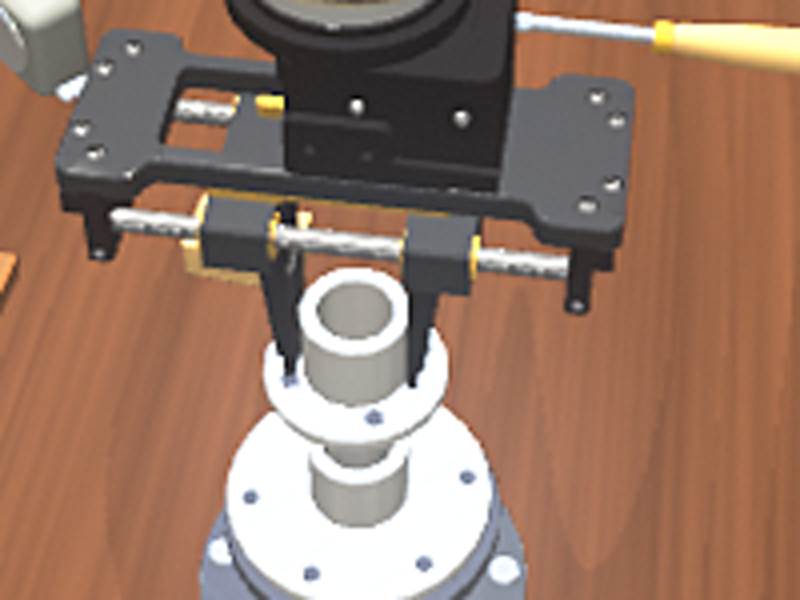

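Emit:
apply_moves:
  increments:
    - [[-0.1,0.7,-0.08],[0,0,0],3.0]
    - [[0,0.7,0],[0,0,0],3.0]
    - [[0,0.7,0],[0,0,0],3.0]
    - [[0,0.3,0],[0,0,0],3.0]
    - [[0,0,0],[0,0,0],3.0]

```text
t: 19.35
eef_pos: [557.8, 245.1, 125.5]
tcp_rot: [-1.567, -0.001, -1.573]
ft_force: [-0.7, 0.1, -2.1]
opening: 0.42
```

Emit:
apply_moves:
  increments:
    - [[0,0.4,0],[-0.1,0,0],3.0]
    - [[0,0.4,0],[0,0,0],3.0]
    - [[0,0.3,0],[0,0,0],3.0]
    - [[0,0,0],[0,0,0],3.0]
    - [[0,0,0],[0,0,0],3.0]

```text
t: 19.98
eef_pos: [558.0, 245.1, 114.0]
tcp_rot: [-1.568, -0.001, -1.573]
ft_force: [-0.1, 0.5, -2.2]
opening: 0.419
```

Emit:
apply_moves:
  increments:
    - [[0,0.15,0],[0,0,0],3.0]
    - [[0,0,0],[0,0,0],3.0]
    - [[0,0.1,0],[0,0,0],3.0]
    - [[0,0,0],[0,0,0],3.0]
    - [[0,0,0],[0,0,0],3.0]

```text
t: 20.6
eef_pos: [558.4, 245.2, 113.9]
tcp_rot: [-1.566, -0.001, -1.573]
ft_force: [-0.6, -0.3, 1.2]
opening: 0.418
```

Contact: weight is now carried by the wide hub. Release and retreat.

Emit:
apply_moves:
  increments:
    - [[0,0,0],[0,0,0],6.0]
    - [[0,0,0],[0,0,0],8.0]
    - [[0,0,0],[0,0,0],8.0]
    - [[0,0,0],[0,0,0],8.0]
    - [[0,0,0],[0,0,0],8.0]

```text
t: 21.22
eef_pos: [558.6, 245.2, 113.6]
tcp_rot: [-1.566, -0.001, -1.573]
ft_force: [-0.6, 0.8, -0.9]
opening: 0.832
```

Emit:
apply_moves:
  increments:
    - [[0,-1.5,0],[0,0,0],8.0]
    - [[0,-3,0],[0,0,0],8.0]
    - [[0,-4,0],[0,0,0],9.0]
    - [[0,-4,0],[0,0,0],9.0]
    - [[0,-2,0],[0,0,0],9.0]

```text
t: 21.85
eef_pos: [557.5, 245.2, 266.1]
tcp_rot: [-1.566, -0.001, -1.573]
ft_force: [-0.1, 0.1, -0.1]
opening: 0.945
```

Run:
```python
from h import *
np.set_printoptions(precision=1,suppress=True)
for c in("top","side"):
    p=read_camera(c); o=(210,179)
    for n in("small_hub_mid","wide_hub_mid","square_hub_mid"):
        for r in nets.mark_of(p,n)[:1]: print(c,n,round(r["confidence"],2),cam2w(p,r["point"]))
print((proj(p,[[558,244.7,140],[558,244.7,100],[558,244.7,120]])-o)*4, readout.state()["ft_force"])
cv2.imwrite("pics/i.png",cv2.cvtColor(cv2.resize(p["img"][o[1]:o[1]+150,o[0]:o[0]+200],(800,600),interpolation=cv2.INTER_CUBIC),cv2.COLOR_RGB2BGR))
```

```text
top small_hub_mid 0.93 [556.9 245.  120.3]
top wide_hub_mid 0.91 [559.4 243.6  84.5]
top square_hub_mid 0.75 [621.2 -93.9  20.7]
side small_hub_mid 0.88 [560.3 245.8 118.7]
side wide_hub_mid 0.8 [562.6 247.8  80. ]
side square_hub_mid 0.84 [620.8 -94.9  20.5]
[[358.9 375.4]
 [360.2 440.2]
 [359.5 408.4]] [0.4 0.7 0.5]
```

View pics/i.png

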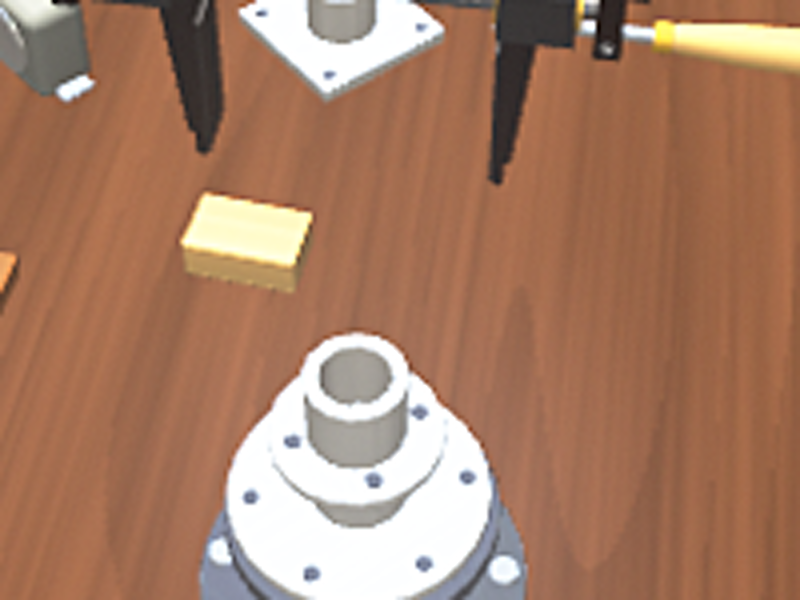

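Both hubs are stacked upright on the spigot. The small hub's hole is at about (357, 375) in the crop against (359, 375) expected, and the gripper is well clear.

```bash
python3 -c "
from h import *
print(env.job_done())"
```

```text
the job is handed in; nothing more can be done
None
```

I put the wide hub over the spigot onto the seat, then the small hub on top of it, both flange down. Each was lowered in small steps until the force reading showed contact, then released. I handed the job in at about 22 s; no verdict is reported back.

**Final checks:**
- **Small hub:** both cameras put its middle within about 3 mm of the spigot axis and 59–60 mm above the seat (60 when home).
- **Wide hub:** the networks put its middle 20–24.5 mm above the seat. The top camera's 24.5 mm is just over the 24 mm limit. The same camera read 19.7 mm before the small hub went on, and the small hub's height fits the wide one being home, so I took it as network error. Its axis read 2–6 mm off the spigot.
- **Uprightness:** both hubs looked upright in the last picture.
- **Square hub:** it has not moved, to within measurement error (621, −94 mm at start and end).
- **Gripper:** open, about 150 mm above where it released the small hub, with force near zero.

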